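# Empty the tilting relay pot and dust it out

### The job

Empty all six blue relays out of the tilting steel pot into the black tray by swinging its red-knobbed handle over, then swing the pot back fully upright. Then press the red cap of the air duster can right down for a moment to blow out the empty pot, and let it spring back up. Leave the amber jar and the flat aluminium module that stand close by where they are.

Things in the scene. Friction and masses are not known exactly. Their poses are not given: they have to be found in the camera images.
- stand: fixed aluminium stand of the pot. Origin on the table straight below the hinge, midway between its two side arms; x axis along the level hinge (the handle is at the -x end, nearer the robot), y axis towards where the pot pours, z up. Two uprights (12 x 30 mm, 170 mm tall) at x = +-70, y = -70 mm carry level arms forward to the hinge; foot 190 x 60 x 12 mm at y = -75 mm
- pot_pivot (a point): point on the hinge axis at the pot's centre plane, fixed, 150 mm above the stand's origin
- pot (a joint): tilt of the pot, rad: 0 = upright (a stop), grows as it tips towards the stand's +y, 2.15 = fully tipped (a stop). Stiff hinge: it stays where it is left (0.2 to 0.3 N m to move it). Round steel pot, 106 mm wide at the mouth, 72 at the foot, 88 tall, wall 4; upright, its axis is at stand y = -25 mm, its foot 88 mm and its rim 176 mm above the table
- pot_knob (a point): centre of the red ball knob (diameter 26 mm) on the pot's handle, a steel rod of diameter 12 mm fixed to the pot, in the plane stand x = -105 mm, 110 mm from hinge axis to knob centre. It leans 1.075 rad from vertical to the stand's -y when upright and 1.075 rad to +y when fully tipped, passing over the top: knob 202 mm above the table at both ends, 260 at mid swing
- tray: loose open black tray standing in front of the stand, partly under the pot, 220 (x) x 190 (y) x 50 mm tall, wall 5 mm; origin under its centre, about 65 mm from the stand's origin along the stand's y
- relay0: one of six blue relays, 19 x 16 x 15 mm, 14 g, at first in the pot; origin at the centre of its underside
- relay1: one of six blue relays, 19 x 16 x 15 mm, 14 g, at first in the pot; origin at the centre of its underside
- relay2: one of six blue relays, 19 x 16 x 15 mm, 14 g, at first in the pot; origin at the centre of its underside
- relay3: one of six blue relays, 19 x 16 x 15 mm, 14 g, at first in the pot; origin at the centre of its underside
- relay4: one of six blue relays, 19 x 16 x 15 mm, 14 g, at first in the pot; origin at the centre of its underside
- relay5: one of six blue relays, 19 x 16 x 15 mm, 14 g, at first in the pot; origin at the centre of its underside
- can: fixed white and blue air duster can, diameter 52 mm, in a low round foot of 80 mm diameter, about 180 mm from the stand's origin on its -y side; origin under its centre. A thin red straw (look only) points from the cap to the pot
- can_cap (a joint): travel of the can's red cap, m: 0 = up, 0.006 = right down; sprung, about 2 N to start and 5.5 N right down
- cap_top (a point): centre of the flat top of the red cap (diameter 28 mm), 166 mm above the table when up; press it straight down here
- jar: bystander: amber jar with black lid, diameter 48, 65 mm tall; origin under its centre
- board: bystander: aluminium module 130 x 100 mm, 26 mm tall at its highest; origin under its centre
Things that resemble listed ones, but are neither listed nor needed, are in the scene too. Leave any purple or turquoise look-alike of the can alone.

How it is judged:
By the outcome, as a careful person would: the job done as asked, in the order asked, and still so for the second after the job is handed in, with the robot touching nothing.
It also fails if it takes over 67 s, if anything falls off the work surface, if the arm or the gripper's body presses on something with over 40 N, if the wrist force passes 120 N, or if a joint passes its speed limit or range.

### The arm

A 7-joint arm with a two-finger parallel gripper is mounted at the origin on the work surface. World frame = base frame: x ahead of the robot, y to its left, z up, the work surface at z = 0. Lengths are in m, angles in rad, forces in N, time in s.
With the tool pointing down it reaches from about 0.425 to 0.875 m from the base axis. Payload 4.7 kg.
Tool frame: the origin (TCP) lies between the finger pads; the fingertips stand 14 mm ahead of it and the grasp point (between the pads) lies 5 mm behind it; z points along the fingers, y is the line along which they close (so a half turn about z gives the same grasp; the last joint's range is limited). The gripper opens to 87 mm and grips with 3 to 60 N. Pads are 19 mm wide; open, the fingers measure 117 mm over their backs; the gripper's body (75 mm by 190 mm) begins 51 mm behind the grasp point.
Start: joints at [1.15, 0.321, -0.07, 1.45, 0.023, 1.371, -0.057], TCP at [0.274, -0.59, 0.237] pointing down, gripper open.
Joint ranges: [-2.86, 2.86], [-0.3, 2.09], [-1.38, 1.24], [0.06, 2.45], [-1.56, 4.7], [0.09, 2.05], [-2.69, 2.69]. Speed limits (rad/s): [2.57, 2.57, 3.14, 3.14, 3.14, 3.14, 3.14].

### API

Orientations are given as a rotation vector (axis times angle).
In Python, from bench import ctrl gives the robot as it stands.
- The arm moves only by the tool step_arm, never from a script. Its argument "commands" is a list of rows, each an object with "travel": the shift along the tool's x, y, z in m, a list of three; "turn": the turn, a rotation vector about the tool's x, y, z in degrees, a list of three. A call has 1 to 5 rows; each row is the pose to reach, as a shift and turn from the pose commanded when the call began, along the tool's axes at that moment; what a row does not reach only later rows make up. A row lasts 1/10 s, in which the tool goes at most 50 mm and 8.59 degrees, less where a joint would pass 70% of its speed; a pose out of reach is approached as far as the arm can. A call with a gripper value outside its range is refused whole. "gripper" is the opening, from 0 (shut) to 1 (fully open), set as the call begins (left out, the last holds). The fingers move at their own pace and stop on an object; "force" is the grip in N (left out, the last holds). Time passes only in rows, so rows that repeat a pose let the fingers close. It gives the time, the measured TCP pose, the force, the opening and the grip force at its end, in the units of the state.
- ctrl.get_state(): the state, without advancing time (a new reading comes with each control period).
- ctrl.get_image(name): name is "scene" or "top" or "wrist"; returns the picture (400x640x3 uint8, red, green, blue); there is no depth.
- ctrl.camera_model(name): a dict with "fx", "fy", "cx", "cy" (pixels), "R" (3x3) and "t" (3): a world point X has camera coordinates R X + t; the wrist camera has in their place "T_tool_cam" (4x4, takes a point from camera to tool coordinates, whose origin is the TCP and whose axes are the flange's). Camera axes: x right, y down, z forward; pixel columns grow to the right and rows downward; lengths in m; the calibration is good to about 2 mm. The wrist camera is an equidistant fisheye: a pixel r from the principal point sees the ray r / f radians off the axis. A picture is of the moment at which its call begins: read the wrist's pose just before it. camera_model takes no time and is no camera call.
- ctrl.close_job(): hands the job in; it is judged then, once.
The state is a dict: "time": time; "joint_positions": joint angles; "qd": joint speeds; "joint_torque": joint torques, N m; "position": TCP position; "tool_rot": TCP orientation; "ft_force": force on the tool from outside, world axes, zero at the start; "torque": the same for the moment, N m; "grip_width": opening from 0.0 (shut) to 1.0 (fully open); "grip_force": force on a finger pad.
Only numpy, scipy, OpenCV 4.12 (cv2) and the standard library are available. Lean on these libraries where they do the work, as an engineer would, in place of code of your own. Each camera call takes 0.05 s, during which the arm holds its last target. There are 200 camera calls.

## Working session

There is one attempt and no reset: what is moved stays moved. The work goes in short steps, Python scripts to look and compute and a tool call to move; the robot and the scene stay as the last step left them, time stands still between calls to the robot, and variables do not carry over. Pictures are saved under pics/ and viewed, at most 10 in all, crops included, and the job is handed in when it is done.

Besides the shell and the picture viewer there is one more tool, called after "Call:" as a command line: name --argument value ..., lists and objects as JSON in quotes. step_arm: Moves the arm, as the interface text tells. Its arguments: {"type":"object","properties":{"commands":{"type":"array"},"gripper":{"type":"number"},"force":{"type":"number"}},"required":["commands"]}

```bash
mkdir -p pics
python3 - <<'E'
from bench import ctrl
import cv2,numpy as np
for n in("scene","top"):
    cv2.imwrite(f"pics/{n}0.png",ctrl.get_image(n)[...,::-1]); m=ctrl.camera_model(n); print(n,{k:np.round(v,4).tolist() for k,v in m.items()})
s=ctrl.get_state();print(s)
E
```

```text
scene {'fx': 442.7178, 'fy': 442.7178, 'cx': 323.1372, 'cy': 196.1236, 'R': [[0.0981, 0.9952, 0.0045], [0.737, -0.0697, -0.6722], [-0.6687, 0.0693, -0.7403]], 't': [-0.0903, -0.3549, 1.424]}
top {'fx': 385.3257, 'fy': 385.3257, 'cx': 321.5748, 'cy': 200.0181, 'R': [[-0.0039, -1.0, 0.0046], [-0.9884, 0.0032, -0.1521], [0.1521, -0.0051, -0.9883]], 't': [0.0401, 0.5968, 0.9433]}
{'time': 0.1, 'joint_positions': array([ 1.15007175,  0.32177515, -0.07007373,  1.45158679,  0.02263335,
        1.37082172, -0.05692713]), 'qd': array([-0.00121816, -0.00252013, -0.00127134, -0.00099504, -0.00019554,
        0.00059845, -0.00031576]), 'joint_torque': array([-2.69969260e-04, -4.92570555e+01, -4.05662460e-01, -3.13398814e+01,
       -6.41150982e-02,  3.95710382e-02,  9.64681817e-05]), 'position': array([ 0.27354448, -0.58909267,  0.23553678]), 'tool_rot': array([-3.06594858e+00, -6.77276210e-01,  8.12003764e-04]), 'ft_force': array([-0.12101789,  0.08114351,  0.24374535]), 'torque': array([ 0.00415126,  0.09027324, -0.03379492]), 'grip_force': 0.0, 'grip_width': 0.9982565707519293}
```

View pics/scene0.png

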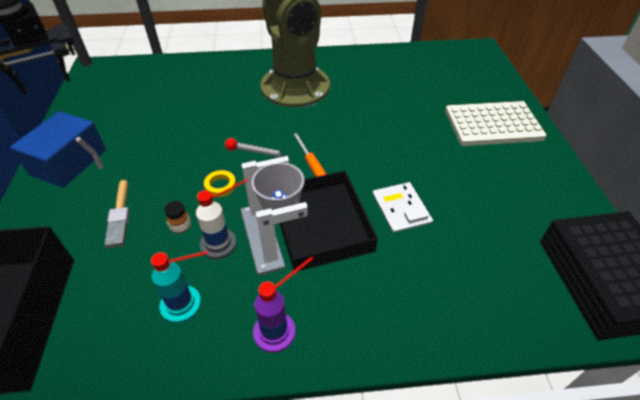

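View pics/top0.png

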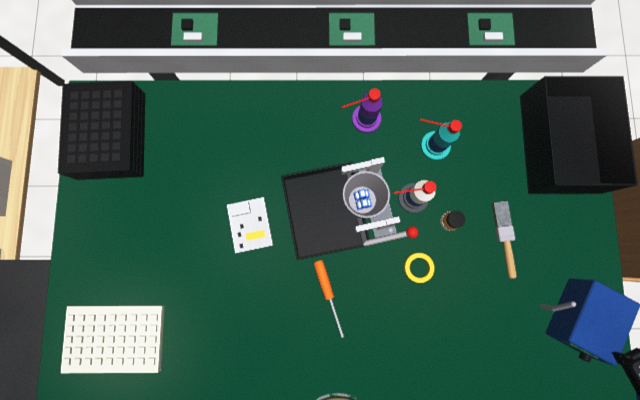

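The scene view shows the knob at (231,144), the white can's cap at (205,198), the turquoise one at (160,261), the purple one at (267,290) and the pot at (277,185). In the top view, the knob is at (412,232) and the white can's cap at (429,187). The turquoise cap is at (455,126) and the purple one at (374,94). The tray is to the left, at about (325,210).

For the can, I choose white and blue, (429,187). The only red ball on a steel rod is at (412,232). Next I'll measure both and check them in one crop.

```bash
cat > h.py <<'E'
import cv2,numpy as np
from bench import ctrl
from scipy.spatial.transform import Rotation as Ro
def P(n):
    m=ctrl.camera_model(n);return np.array([[m['fx'],0,m['cx']],[0,m['fy'],m['cy']],[0,0,1]])@np.c_[m['R'],m['t']]
def blob(im,c,r=11,open_=True):
    h=cv2.cvtColor(im,cv2.COLOR_RGB2HSV).astype(int)
    M=(((h[...,0]<8)|(h[...,0]>172))&(h[...,1]>150)&(h[...,2]>90)).astype(np.uint8)
    if open_:M=cv2.morphologyEx(M,cv2.MORPH_OPEN,np.ones((4,4),np.uint8))
    n,l,st,ce=cv2.connectedComponentsWithStats(M)
    i=1+np.argmin(np.linalg.norm(ce[1:]-c,axis=1));return ce[i],st[i]
def tri(a,b):
    x=cv2.triangulatePoints(P('scene'),P('top'),np.float64(a),np.float64(b))[:,0];return x[:3]/x[3]
def proj(n,X):
    x=P(n)@np.r_[X,1];return x[:2]/x[2]
def atz(n,p,z):
    A=P(n);u=np.linalg.solve(A[:,:3],np.r_[p,1]);c=-np.linalg.solve(A[:,:3],A[:,3]);return c+u*(z-c[2])/u[2]
def totool(X):
    "offset of world point X from TCP in tool axes"
    s=ctrl.get_state();return Ro.from_rotvec(s['tool_rot']).inv().apply(X-s['position'])
E
python3 - <<'E'
from h import *
s=cv2.imread('pics/scene0.png')[...,::-1];t=cv2.imread('pics/top0.png')[...,::-1]
np.set_printoptions(precision=4,suppress=True)
for nm,a,b,z in(("knob",(231,144),(412,232),.202),("cap",(205,198),(429,187),.158)):
    ca,sa=blob(s,a);cb,sb=blob(t,b);X=tri(ca,cb);print(nm,ca,sa,cb,sb,X,proj('scene',X)-ca,proj('top',X)-cb,atz('scene',ca,z),atz('top',cb,z))
c=np.hstack([cv2.resize(s[130:280,140:320],None,fx=2.2,fy=2.2,interpolation=2),cv2.resize(t[120:270,270:450],None,fx=2.2,fy=2.2,interpolation=2)])
cv2.imwrite('pics/crop.png',c[...,::-1])
R=Ro.from_rotvec(ctrl.get_state()['tool_rot']).as_matrix();print(R)
E
```

```text
knob [231.5    144.4643] [226 139  12  12 112] [413.0463 232.9722] [408 228  11  11 108] [ 0.5014 -0.1545  0.1995] [-0.6591 -0.0796] [-0.8584 -0.0003] [ 0.5047 -0.1526  0.202 ] [ 0.5013 -0.1557  0.202 ]
cap [205.2045 198.5398] [198 192  15  15 176] [430.3644 187.5847] [424 182  13  12 118] [ 0.6084 -0.2094  0.1538] [-0.7497 -0.1078] [-0.8691  0.0168] [ 0.6127 -0.2068  0.158 ] [ 0.6076 -0.2102  0.158 ]
[[ 0.9069  0.4212 -0.0009]
 [ 0.4212 -0.9069  0.0016]
 [-0.0001 -0.0018 -1.    ]]
```

View pics/crop.png

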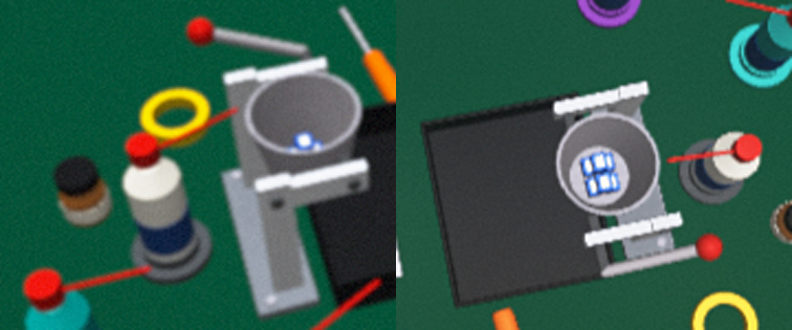

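The crop confirms the picks. The white and blue can's cap is red with a straw pointing at the pot, and the ball knob is on the pot's rod. The relays lie in the pot at top (362,196), and the rim centre is about (366.4,194.1) top and (278.2,180.9) scene. The jar is behind the can.

Run:
```python
from h import *
np.set_printoptions(precision=4,suppress=True)
c=lambda u,v:(270+(u-396)/2.2,120+v/2.2)
rim=[atz('top',(366.4,194.1),.176),atz('scene',(278.2,180.9),.176)];print(rim)
A=[atz('top',c(*p),.17) for p in((555,107),(648,90),(585,238),(680,220))]
for d in(A[0]-A[1],A[2]-A[3]):print('ydir angle',np.degrees(np.arctan2(d[1],d[0])))
d=(A[0]+A[1]-A[2]-A[3])/2;print('x',d,np.degrees(np.arctan2(d[1],d[0])))
r=np.mean(rim,0);k=np.array([.5025,-.1545])
d=k-r[:2];print('len',np.linalg.norm(d));yaw=np.arctan2(d[1],d[0])-np.arctan2(-71.8,-105);print('yaw',np.degrees(yaw))
cap=np.array([.6095,-.209])
ya=np.arctan2(np.cos(yaw),-np.sin(yaw));print('yaw',yaw)
# joint fit of stand pose from all observations
from scipy.optimize import least_squares
pts=[('top',(366.4,194.1),(0,-.025,.176)),('scene',(278.2,180.9),(0,-.025,.176)),('top',(413.05,232.97),(-.105,-.0968,.202)),('scene',(231.5,144.46),(-.105,-.0968,.202))]
def W(q,p):
    c,s=np.cos(q[2]),np.sin(q[2]);return np.array([q[0]+c*p[0]-s*p[1],q[1]+s*p[0]+c*p[1],p[2]])
f=least_squares(lambda q:np.concatenate([proj(n,W(q,p))-px for n,px,p in pts]),[.64,-.05,0.2]);print(f.x,np.degrees(f.x[2]),f.fun)
for t in np.linspace(0,2.15,9):
    a=1.075-t;print(round(t,2),W(f.x,(-.105,-.11*np.sin(a),.15+.11*np.cos(a))))
```

```text
[array([ 0.5899, -0.0614,  0.176 ]), array([ 0.5948, -0.0597,  0.176 ])]
ydir angle 100.42468268492088
ydir angle 100.49793964036694
x [0.1352 0.0285 0.    ] 11.916443284109965
len 0.13003594694683906
yaw 11.912683981527897
yaw 0.20791555822724916
[ 0.5856 -0.0368  0.2116] 12.122428556290066 [-0.0637 -0.3864 -0.8342 -1.3694 -1.096  -0.9179 -0.3829 -0.4325]
0.0 [ 0.5032 -0.1534  0.2023]
0.27 [ 0.4996 -0.1365  0.2261]
0.54 [ 0.4947 -0.1139  0.2445]
0.81 [ 0.489  -0.0874  0.2561]
1.08 [ 0.4829 -0.0588  0.26  ]
1.34 [ 0.4768 -0.0303  0.2561]
1.61 [ 0.4711 -0.0038  0.2445]
1.88 [0.4662 0.0188 0.2261]
2.15 [0.4626 0.0357 0.2023]
```

Call:
step_arm --commands '[{"travel":[0.02,-0.015,-0.02],"turn":[0,0,-4]},{"travel":[0.06,-0.045,-0.04],"turn":[0,0,-12]},{"travel":[0.1,-0.075,-0.06],"turn":[0,0,-20]},{"travel":[0.14,-0.105,-0.06],"turn":[0,0,-28]},{"travel":[0.18,-0.135,-0.06],"turn":[0,0,-36]}]' --gripper 0.6 --force 12

```text
time: 0.6
position: [0.3775, -0.3961, 0.2972]
tool_rot: [2.703, 1.599, 0.0]
ft_force: [0.8, -0.3, -0.9]
grip_width: 0.648
grip_force: 0.0
```

```bash
cat >> h.py <<'E'
def rem(X,yawdeg=11.8):
    "move to world X, tool down with tool y at yaw: tool-axis shift and turn (deg)"
    s=ctrl.get_state();R=Ro.from_rotvec(s['tool_rot']);c,n=np.cos(np.radians(yawdeg)),np.sin(np.radians(yawdeg))
    G=Ro.from_matrix(np.array([[-n,c,0],[c,n,0],[0,0,-1]]))
    if G.as_matrix()[:,0]@R.as_matrix()[:,0]<0: G=G*Ro.from_euler('z',180,degrees=True)
    print('t',round(s['time'],2),'shift',R.inv().apply(X-s['position']).round(4),'turn',np.degrees((R.inv()*G).as_rotvec()).round(2),'F',s['ft_force'].round(1),'pos',s['position'].round(4),'w',round(s['grip_width'],3))
E
python3 -c "
from h import *
rem(np.array([.5025,-.154,.28]))"
```

```text
t 0.6 shift [ 0.2724 -0.0071  0.017 ] turn [  0.06   0.06 -40.59] F [ 0.8 -0.3 -0.9] pos [ 0.3775 -0.3961  0.2972] w 0.648
```

Call:
step_arm --commands '[{"travel":[0.045,-0.001,0.003],"turn":[0,0,-8]},{"travel":[0.09,-0.003,0.006],"turn":[0,0,-16]},{"travel":[0.135,-0.004,0.009],"turn":[0,0,-24]},{"travel":[0.18,-0.005,0.012],"turn":[0,0,-32]},{"travel":[0.22,-0.006,0.015],"turn":[0,0,-40]}]'

```text
time: 1.1
position: [0.479, -0.2, 0.2812]
tool_rot: [-1.992, -2.429, 0.0]
ft_force: [0.3, 0.3, -0.6]
grip_width: 0.6
grip_force: 0.0
```

Call:
step_arm --commands '[{"travel":[0,0,0]},{"travel":[0,0,0]},{"travel":[0,0,0]}]'

```text
$.commands[0]: bad value
```

```bash
python3 -c "
from h import *
rem(np.array([.5025,-.154,.28]))
cv2.imwrite('pics/w1.png',ctrl.get_image('wrist')[...,::-1]);m=ctrl.camera_model('wrist');print(m)"
```

```text
t 1.1 shift [0.0405 0.032  0.0012] turn [-0.01 -0.01 -0.49] F [ 0.3  0.3 -0.6] pos [ 0.479  -0.2     0.2812] w 0.6
{'fx': 309.70691628693146, 'fy': 309.70691628693146, 'cx': 317.54357253130286, 'cy': 197.75950379344712, 'T_tool_cam': array([[ 1.03517949e-04, -9.56788566e-01, -2.90784506e-01,
         7.97154318e-02],
       [ 9.99999965e-01,  2.87427347e-05,  2.61421170e-04,
        -4.89554603e-04],
       [-2.41766845e-04, -2.90784523e-01,  9.56788536e-01,
        -1.45945608e-01],
       [ 0.00000000e+00,  0.00000000e+00,  0.00000000e+00,
         1.00000000e+00]])}
```

View pics/w1.png

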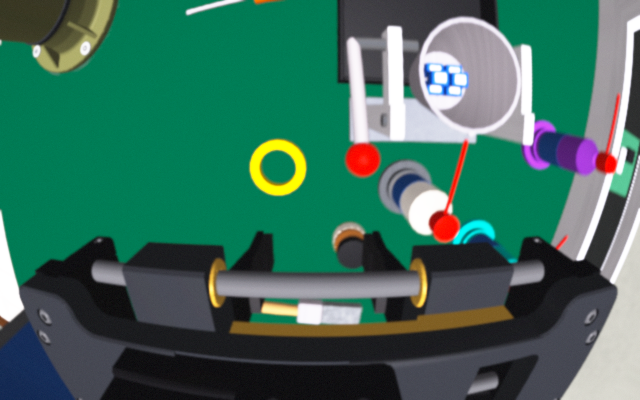

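The wrist view shows the knob at (362,159), the cap at (445,228) and the pot with the relays at (446,80). I'll refine the knob and cap positions from this frame.

```bash
cat >> h.py <<'E'
def wray(p,pose,z):
    m=ctrl.camera_model('wrist');d=np.array([p[0]-m['cx'],p[1]-m['cy']]);r=np.linalg.norm(d);a=r/m['fx']
    v=np.r_[np.sin(a)*d/r,np.cos(a)];T=m['T_tool_cam'];R=Ro.from_rotvec(pose[1])
    v=R.apply(T[:3,:3]@v);o=R.apply(T[:3,3])+pose[0];return o+v*(z-o[2])/v[2]
E
python3 -c "
from h import *
s=ctrl.get_state();im=cv2.imread('pics/w1.png')[...,::-1];q=(s['position'],s['tool_rot'])
for c,z in(((362,159),.202),((445,228),.160)):
    b,st=blob(im,c);print(b,st,wray(b,q,z))
rem(np.array([.5025,-.154,.28]))"
```

```text
[363.42793792 160.29157428] [347 145  34  33 902] [ 0.50667597 -0.14509011  0.202     ]
[444.80029369 226.93245228] [431 212  29  31 681] [ 0.61168841 -0.19581912  0.16      ]
t 1.15 shift [0.0328 0.0278 0.0011] turn [ 0.15 -0.25  0.38] F [1.9 5.6 0.3] pos [ 0.4822 -0.192   0.2809] w 0.602
```

Call:
step_arm --commands '[{"travel":[0,0,0],"turn":[0,0,0]},{"travel":[0,0,0],"turn":[0,0,0]},{"travel":[0,0,0],"turn":[0,0,0]}]'

```text
time: 1.45
position: [0.4777, -0.2042, 0.2813]
tool_rot: [-2.004, -2.419, 0.001]
ft_force: [0.5, 0.2, -0.5]
grip_width: 0.6
grip_force: 0.0
```

```bash
python3 -c "
from h import *
rem(np.array([.5033,-.1535,.197]))"
```

```text
t 1.45 shift [0.0451 0.0347 0.0842] turn [-0.04  0.01 -1.08] F [ 0.5  0.2 -0.5] pos [ 0.4777 -0.2042  0.2813] w 0.6
```

Call:
step_arm --commands '[{"travel":[0.03,0.023,0],"turn":[0,0,-1]},{"travel":[0.045,0.035,0.01],"turn":[0,0,-1]},{"travel":[0.045,0.035,0.03],"turn":[0,0,-1]},{"travel":[0.045,0.035,0.05],"turn":[0,0,-1]},{"travel":[0.045,0.035,0.05],"turn":[0,0,-1]}]'

```text
time: 1.95
position: [0.5021, -0.1528, 0.2287]
tool_rot: [-1.979, -2.433, 0.003]
ft_force: [0.0, -0.8, 0.2]
grip_width: 0.602
grip_force: 0.0
```

```bash
python3 -c "
from h import *
s=ctrl.get_state();im=ctrl.get_image('wrist');q=(s['position'],s['tool_rot'])
cv2.imwrite('pics/w2.png',im[...,::-1])
p=wray
for c,z in(((320,215),.202),((400,270),.160)):
    b,st=blob(im,c);print(b,st,wray(b,q,z))
rem(np.array([.5033,-.1535,.197]))"
```

```text
[320.23780488 243.30335366] [ 300  225   41   39 1312] [ 0.50359957 -0.15446315  0.202     ]
[447.67619048 227.56666667] [440 210  16  36 210] [ 0.60485751 -0.14161999  0.16      ]
t 2.0 shift [-0.0007  0.0002  0.0335] turn [-0.14 -0.07 -0.05] F [-0.6 -0.   0.3] pos [ 0.5031 -0.1529  0.2305] w 0.599
```

Call:
step_arm --commands '[{"travel":[-0.001,0,0.015],"turn":[0,0,0]},{"travel":[-0.001,0,0.03],"turn":[0,0,0]},{"travel":[-0.001,0,0.034],"turn":[0,0,0]},{"travel":[-0.001,0,0.034],"turn":[0,0,0]}]'

```text
time: 2.4
position: [0.5039, -0.1526, 0.1964]
tool_rot: [-1.978, -2.438, 0.001]
ft_force: [-0.2, -1.0, -0.8]
grip_width: 0.603
grip_force: 0.0
```

Call:
step_arm --commands '[{"travel":[0,0,0],"turn":[0,0,0]},{"travel":[0,0,0],"turn":[0,0,0]},{"travel":[0,0,0],"turn":[0,0,0]},{"travel":[0,0,0],"turn":[0,0,0]}]' --gripper 0.2 --force 15

```text
time: 2.8
position: [0.5046, -0.1527, 0.1979]
tool_rot: [1.979, 2.44, -0.0]
ft_force: [-4.2, -1.2, 1.8]
grip_width: 0.321
grip_force: 2.8
```

```bash
python3 -c "
from h import *
rem(np.array([.5033,-.1535,.197]))
s=ctrl.get_state();R=Ro.from_rotvec(s['tool_rot']);print(R.as_matrix().round(3),s['grip_force'])
for t in np.linspace(0,2.15,9):
    a=1.075-t;print(t.round(3),'tool x,z',(.11*(np.sin(1.075)-np.sin(a))).round(4),(-.11*(np.cos(a)-np.cos(1.075))).round(4))"
```

```text
t 2.8 shift [-0.0005 -0.0015  0.0009] turn [0.01 0.03 0.12] F [-4.2 -1.2  1.8] pos [ 0.5046 -0.1527  0.1979] w 0.321
[[-0.206  0.978  0.   ]
 [ 0.978  0.206 -0.   ]
 [-0.     0.    -1.   ]] 2.8047136855093413
0.0 tool x,z 0.0 -0.0
0.269 tool x,z 0.0174 -0.0238
0.538 tool x,z 0.0404 -0.0422
0.806 tool x,z 0.0675 -0.0537
1.075 tool x,z 0.0968 -0.0577
1.344 tool x,z 0.126 -0.0537
1.612 tool x,z 0.1531 -0.0422
1.881 tool x,z 0.1761 -0.0238
2.15 tool x,z 0.1935 -0.0
```

Call:
step_arm --commands '[{"travel":[0.006,0,-0.01],"turn":[0,0,0]},{"travel":[0.013,0,-0.019],"turn":[0,0,0]},{"travel":[0.022,0,-0.028],"turn":[0,0,0]},{"travel":[0.031,0,-0.036],"turn":[0,0,0]},{"travel":[0.04,0,-0.042],"turn":[0,0,0]}]'

```text
time: 3.3
position: [0.4947, -0.1138, 0.2403]
tool_rot: [-1.979, -2.439, 0.005]
ft_force: [-4.4, -4.2, -3.0]
grip_width: 0.281
grip_force: 15.0
```

```bash
python3 -c "
from h import *
rem(np.array([.4953,-.1135,.2395]));print(ctrl.get_state()['grip_force'])"
```

```text
t 3.3 shift [0.0001 0.0006 0.0008] turn [-0.17  0.09  0.08] F [-4.4 -4.2 -3. ] pos [ 0.4947 -0.1138  0.2403] w 0.281
14.999545812606812
```

Call:
step_arm --commands '[{"travel":[0.011,0,-0.006],"turn":[0,0,0]},{"travel":[0.022,0,-0.01],"turn":[0,0,0]},{"travel":[0.033,0,-0.013],"turn":[0,0,0]},{"travel":[0.045,0,-0.015],"turn":[0,0,0]},{"travel":[0.057,0,-0.016],"turn":[0,0,0]}]'

```text
time: 3.8
position: [0.4827, -0.0587, 0.2569]
tool_rot: [1.98, 2.438, -0.007]
ft_force: [-6.1, -5.3, 1.0]
grip_width: 0.285
grip_force: 15.0
```

Call:
step_arm --commands '[{"travel":[0.012,0,0.001],"turn":[0,0,0]},{"travel":[0.023,0,0.003],"turn":[0,0,0]},{"travel":[0.035,0,0.006],"turn":[0,0,0]},{"travel":[0.046,0,0.01],"turn":[0,0,0]},{"travel":[0.056,0,0.016],"turn":[0,0,0]}]'

```text
time: 4.3
position: [0.4702, -0.0016, 0.2414]
tool_rot: [-1.976, -2.438, 0.007]
ft_force: [-11.7, -0.5, 8.9]
grip_width: 0.287
grip_force: 15.1
```

```bash
python3 -c "
from h import *
rem(np.array([.4953,-.1135,.2395]));print(ctrl.get_state()['grip_force'])"
```

```text
t 4.3 shift [-0.1146  0.0014  0.002 ] turn [-0.29  0.04  0.15] F [-11.7  -0.5   8.9] pos [ 0.4702 -0.0016  0.2414] w 0.287
15.058032358065248
```

Call:
step_arm --commands '[{"travel":[0.01,-0.001,0.007],"turn":[0,0,0]},{"travel":[0.019,-0.002,0.015],"turn":[0,0,0]},{"travel":[0.027,-0.003,0.023],"turn":[0,0,0]},{"travel":[0.035,-0.003,0.033],"turn":[0,0,0]},{"travel":[0.041,-0.003,0.043],"turn":[0,0,0]}]'

```text
time: 4.8
position: [0.4611, 0.0394, 0.1977]
tool_rot: [-1.976, -2.442, -0.002]
ft_force: [-3.7, 1.9, 4.8]
grip_width: 0.283
grip_force: 15.0
```

Call:
step_arm --commands '[{"travel":[0,0,0.001],"turn":[0,0,0]},{"travel":[0,0,0.001],"turn":[0,0,0]},{"travel":[0,0,0.001],"turn":[0,0,0]},{"travel":[0,0,0.001],"turn":[0,0,0]},{"travel":[0,0,0.001],"turn":[0,0,0]}]'

```text
time: 5.3
position: [0.4609, 0.0401, 0.1961]
tool_rot: [-1.974, -2.44, -0.004]
ft_force: [-4.6, 7.0, 2.3]
grip_width: 0.279
grip_force: 15.0
```

```bash
python3 -c "
from h import *
rem(np.array([.4637,.036,.1955]));print(ctrl.get_state()['grip_force'])
a=ctrl.get_image('scene')[120:290,200:400];b=ctrl.get_image('top')[140:310,260:460]
cv2.imwrite('pics/p2.png',cv2.resize(np.hstack([a,b]),(800,340),interpolation=2)[...,::-1])"
```

```text
t 5.3 shift [-0.0046  0.0019  0.0005] turn [-0.01 -0.23  0.26] F [-4.6  7.   2.3] pos [0.4609 0.0401 0.1961] w 0.279
15.022598337382078
```

View pics/p2.png

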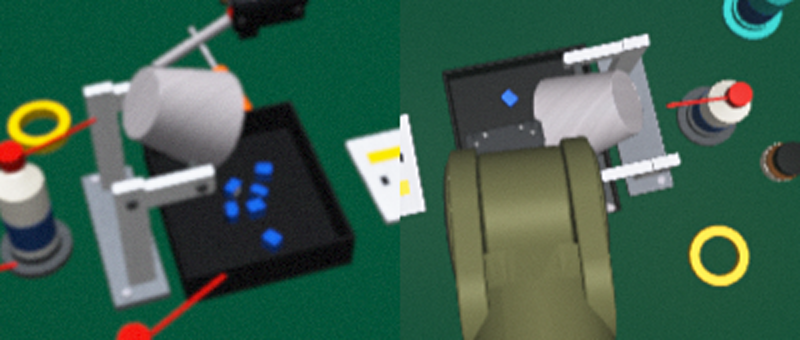

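The view shows the pot fully tipped and six relays in the tray, at crop (263,168), (233,186), (258,190), (231,209), (256,205) and (272,237). Now I'll swing it back.

Call:
step_arm --commands '[{"travel":[-0.006,0.001,-0.011],"turn":[0,0,0]},{"travel":[-0.013,0.001,-0.02],"turn":[0,0,0]},{"travel":[-0.022,0.001,-0.029],"turn":[0,0,0]},{"travel":[-0.031,0.002,-0.037],"turn":[0,0,0]},{"travel":[-0.041,0.002,-0.043],"turn":[0,0,0]}]'

```text
time: 5.9
position: [0.4701, -0.0017, 0.2389]
tool_rot: [-1.974, -2.438, 0.003]
ft_force: [-6.2, 1.9, 1.9]
grip_width: 0.278
grip_force: 15.0
```

Call:
step_arm --commands '[{"travel":[-0.011,0,-0.006],"turn":[0,0,0]},{"travel":[-0.022,0,-0.01],"turn":[0,0,0]},{"travel":[-0.033,0,-0.013],"turn":[0,0,0]},{"travel":[-0.045,0,-0.015],"turn":[0,0,0]},{"travel":[-0.057,0,-0.016],"turn":[0,0,0]}]'

```text
time: 6.4
position: [0.4828, -0.0593, 0.2533]
tool_rot: [-1.977, -2.438, 0.002]
ft_force: [-2.9, 1.2, -12.1]
grip_width: 0.283
grip_force: 15.0
```

Call:
step_arm --commands '[{"travel":[-0.012,0,0.001],"turn":[0,0,0]},{"travel":[-0.023,0,0.003],"turn":[0,0,0]},{"travel":[-0.035,0,0.006],"turn":[0,0,0]},{"travel":[-0.046,0,0.01],"turn":[0,0,0]},{"travel":[-0.056,0,0.016],"turn":[0,0,0]}]'

```text
time: 6.9
position: [0.4947, -0.1132, 0.2374]
tool_rot: [-1.976, -2.438, -0.0]
ft_force: [-6.6, 4.2, -4.8]
grip_width: 0.284
grip_force: 15.0
```

```bash
python3 -c "
from h import *
rem(np.array([.5045,-.153,.198]));print(ctrl.get_state()['grip_force'])"
```

```text
t 6.9 shift [-0.0411  0.0015  0.0393] turn [-0.12 -0.17  0.15] F [-6.6  4.2 -4.8] pos [ 0.4947 -0.1132  0.2374] w 0.284
14.979874519631267
```

Call:
step_arm --commands '[{"travel":[-0.01,0,0.006],"turn":[0,0,0]},{"travel":[-0.019,0,0.014],"turn":[0,0,0]},{"travel":[-0.028,0,0.022],"turn":[0,0,0]},{"travel":[-0.036,0,0.032],"turn":[0,0,0]},{"travel":[-0.042,0,0.042],"turn":[0,0,0]}]'

```text
time: 7.4
position: [0.5036, -0.1536, 0.196]
tool_rot: [-1.976, -2.438, -0.002]
ft_force: [-9.8, 6.9, 17.0]
grip_width: 0.282
grip_force: 15.1
```

Call:
step_arm --commands '[{"travel":[-0.001,0,0.003],"turn":[0,0,0]},{"travel":[-0.001,0,0.004],"turn":[0,0,0]},{"travel":[-0.001,0,0.004],"turn":[0,0,0]},{"travel":[-0.001,0,0.004],"turn":[0,0,0]}]'

```text
time: 7.8
position: [0.504, -0.1552, 0.1943]
tool_rot: [-1.978, -2.439, 0.0]
ft_force: [-9.5, 4.6, 8.1]
grip_width: 0.276
grip_force: 14.8
```

```bash
python3 -c "
from h import *
rem(np.array([.5045,-.153,.198]));print(ctrl.get_state()['grip_force'])"
```

```text
t 7.8 shift [ 0.002   0.001  -0.0037] turn [-0.05 -0.06  0.13] F [-9.5  4.6  8.1] pos [ 0.504  -0.1552  0.1943] w 0.276
14.76309696212411
```

Call:
step_arm --commands '[{"travel":[0,0,0],"turn":[0,0,0]},{"travel":[0,0,0],"turn":[0,0,0]},{"travel":[0,0,0],"turn":[0,0,0]},{"travel":[0,0,0],"turn":[0,0,0]}]' --gripper 0.65

```text
time: 8.2
position: [0.5053, -0.1565, 0.1932]
tool_rot: [1.978, 2.438, 0.001]
ft_force: [-0.6, -0.2, 0.2]
grip_width: 0.555
grip_force: 0.0
```

Call:
step_arm --commands '[{"travel":[0,0,-0.015],"turn":[0,0,0]},{"travel":[0,0,-0.035],"turn":[0,0,0]},{"travel":[0,0,-0.06],"turn":[0,0,0]},{"travel":[-0.01,0,-0.08],"turn":[0,0,0]},{"travel":[-0.05,-0.01,-0.085],"turn":[0,0,0]}]'

```text
time: 8.7
position: [0.5081, -0.2025, 0.2824]
tool_rot: [1.964, 2.444, 0.006]
ft_force: [1.3, -0.7, 0.3]
grip_width: 0.65
grip_force: 0.0
```

Call:
step_arm --commands '[{"travel":[-0.03,0,0],"turn":[0,0,0]},{"travel":[-0.06,0,0],"turn":[0,0,0]},{"travel":[-0.06,0,0],"turn":[0,0,0]},{"travel":[-0.06,0,0],"turn":[0,0,0]}]' --gripper 0

```text
time: 9.1
position: [0.5173, -0.2661, 0.2781]
tool_rot: [1.98, 2.438, 0.001]
ft_force: [-0.1, -0.4, 0.3]
grip_width: 0.37
grip_force: 0.0
```

Run:
```python
from h import *
s=ctrl.get_state();w=ctrl.get_image('wrist');q=(s['position'],s['tool_rot'])
a=ctrl.get_image('scene');b=ctrl.get_image('top')
for c,z in(((320,110),.202),((400,160),.160)):
    p,st=blob(w,c);print(p,st,wray(p,q,z))
for im,c in((a,(231.5,144.5)),(b,(413,233))):print(blob(im,c))
w=cv2.resize(w,(544,340));c=cv2.resize(a[130:300,190:318],(256,340),interpolation=2)
cv2.imwrite('pics/p3.png',np.hstack([w,c])[...,::-1])
rem(np.array([.6085,-.2065,.24]))
```

```text
[331.28029505  62.68703899] [314  47  36  33 949] [ 0.50352901 -0.15517277  0.202     ]
[430.05216285 157.31933842] [414 142  33  32 786] [ 0.60850134 -0.20858493  0.16      ]
(array([231.56896552, 144.52586207]), array([226, 139,  12,  12, 116], dtype=int32))
(array([413.0462963 , 232.97222222]), array([408, 228,  11,  11, 108], dtype=int32))
t 9.25 shift [0.0374 0.1009 0.0383] turn [0.05 0.02 0.23] F [ 0.6 -0.1 -0.5] pos [ 0.5175 -0.2641  0.2782] w 0.231
```

View pics/p3.png

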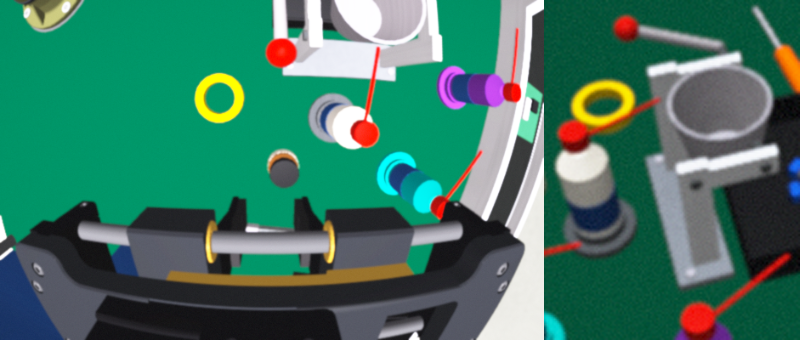

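The knob is back at its original pixels, scene (231.5,144.5) and top (413,233), and the pot is upright and empty. The cap is at wrist pixel (430,157), which gives (0.608,-0.2085). Next I'll move over it with the fingers closed.

Call:
step_arm --commands '[{"travel":[0.012,0.033,0],"turn":[0,0,0]},{"travel":[0.024,0.066,0],"turn":[0,0,0]},{"travel":[0.035,0.1,0.02],"turn":[0,0,0]},{"travel":[0.035,0.1,0.04],"turn":[0,0,0]},{"travel":[0.035,0.1,0.05],"turn":[0,0,0]}]'

```text
time: 9.75
position: [0.6077, -0.208, 0.2257]
tool_rot: [-1.972, -2.442, 0.001]
ft_force: [0.3, 0.3, -0.9]
grip_width: 0.007
grip_force: 0.0
```

Call:
step_arm --commands '[{"travel":[0,0,0],"turn":[0,0,0]},{"travel":[0,0,0],"turn":[0,0,0]},{"travel":[0,0,0],"turn":[0,0,0]}]'

```text
time: 10.05
position: [0.6078, -0.2114, 0.2292]
tool_rot: [1.979, 2.437, 0.0]
ft_force: [0.1, 0.4, 0.1]
grip_width: 0.006
grip_force: 0.0
```

Run:
```python
from h import *
s=ctrl.get_state();w=ctrl.get_image('wrist');q=(s['position'],s['tool_rot'])
p,st=blob(w,(320,240));print(p,st,wray(p,q,.166))
a=ctrl.get_image('scene')[130:270,130:290]
cv2.imwrite('pics/p4.png',np.hstack([cv2.resize(w[120:400,200:440],(342,400)),cv2.resize(a,(457,400),interpolation=2)])[...,::-1])
rem(np.array([.608,-.2085,.18]))
```

```text
[320.6898575  211.82648785] [ 303  189   36   44 1193] [ 0.60861218 -0.20563534  0.166     ]
t 10.15 shift [0.0028 0.0006 0.0489] turn [0.09 0.09 0.06] F [ 0.3 -0.2 -0.1] pos [ 0.6079 -0.2113  0.2289] w 0.009
```

View pics/p4.png

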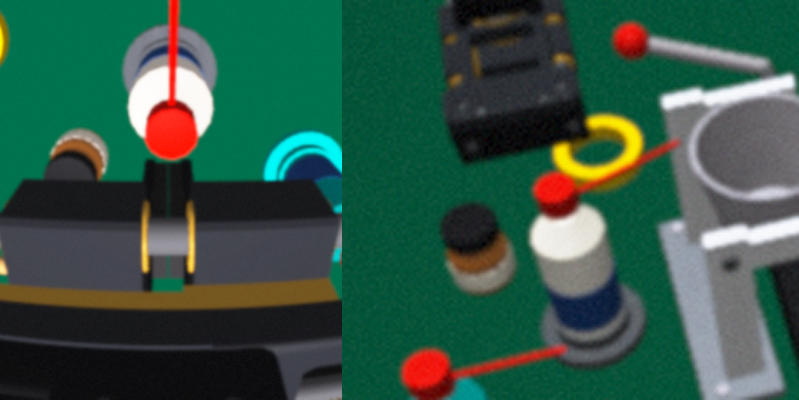

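The cap is directly ahead of the closed fingertips, at crop (172,130). The jar is clear of the gripper. I'll press down now.

Call:
step_arm --commands '[{"travel":[0.003,0.001,0.02],"turn":[0,0,0]},{"travel":[0.003,0.001,0.035],"turn":[0,0,0]},{"travel":[0.003,0.001,0.045],"turn":[0,0,0]},{"travel":[0.003,0.001,0.05],"turn":[0,0,0]},{"travel":[0.003,0.001,0.053],"turn":[0,0,0]}]'

```text
time: 10.65
position: [0.6074, -0.2076, 0.1747]
tool_rot: [-1.979, -2.439, 0.002]
ft_force: [-4.2, 1.0, 4.2]
grip_width: 0.003
grip_force: 2.6
```

Call:
step_arm --commands '[{"travel":[0,0,0.002],"turn":[0,0,0]},{"travel":[0,0,0.003],"turn":[0,0,0]},{"travel":[0,0,0.004],"turn":[0,0,0]},{"travel":[0,0,0.004],"turn":[0,0,0]},{"travel":[0,0,0.004],"turn":[0,0,0]}]'

```text
time: 11.15
position: [0.6076, -0.2076, 0.1743]
tool_rot: [1.979, 2.439, -0.002]
ft_force: [-8.9, 1.7, 16.3]
grip_width: 0.002
grip_force: 8.2
```

Force is 16 N with the tip stopped at about 160 mm, so the cap is right down. I'll lift off.

Call:
step_arm --commands '[{"travel":[0,0,0],"turn":[0,0,0]},{"travel":[0,0,-0.005],"turn":[0,0,0]},{"travel":[0,0,-0.015],"turn":[0,0,0]},{"travel":[0,0,-0.045],"turn":[0,0,0]},{"travel":[0,0,-0.09],"turn":[0,0,0]}]'

```text
time: 11.65
position: [0.6069, -0.2074, 0.2589]
tool_rot: [-1.976, -2.437, 0.002]
ft_force: [0.6, 0.1, 0.1]
grip_width: 0.009
grip_force: 0.0
```

Call:
step_arm --commands '[{"travel":[-0.03,0,-0.02],"turn":[0,0,0]},{"travel":[-0.07,-0.03,-0.03],"turn":[0,0,0]},{"travel":[-0.11,-0.06,-0.03],"turn":[0,0,0]},{"travel":[-0.13,-0.08,-0.03],"turn":[0,0,0]},{"travel":[-0.13,-0.08,-0.03],"turn":[0,0,0]}]'

```text
time: 12.15
position: [0.553, -0.3584, 0.2905]
tool_rot: [1.991, 2.429, -0.006]
ft_force: [-0.6, -0.9, 0.2]
grip_width: 0.007
grip_force: 0.0
```

Call:
step_arm --commands '[{"travel":[0,0,0],"turn":[0,0,0]},{"travel":[0,0,0],"turn":[0,0,0]},{"travel":[0,0,0],"turn":[0,0,0]}]'

```text
time: 12.45
position: [0.5579, -0.3491, 0.2907]
tool_rot: [1.975, 2.443, 0.001]
ft_force: [0.7, -0.0, 0.9]
grip_width: 0.005
grip_force: 0.0
```

Run:
```python
from h import *
a=ctrl.get_image('scene');b=ctrl.get_image('top')
for im,c in((a,(231.5,144.5)),(b,(413,233)),(a,(205.2,198.5)),(b,(430.4,187.6))):print(blob(im,c)[0])
cv2.imwrite('pics/p5.png',np.hstack([cv2.resize(a[120:300,140:340],(400,360)),cv2.resize(b[100:280,270:470],(400,360))])[...,::-1])
rem(np.array([.608,-.2085,.18]))
```

```text
[231.2962963 144.5      ]
[413.0462963  232.97222222]
[205.16949153 198.55367232]
[430.5877193  187.55263158]
t 12.55 shift [0.1275 0.0788 0.1107] turn [ 0.02 -0.01  0.26] F [-0.  -0.7  0.1] pos [ 0.5575 -0.3497  0.2906] w 0.006
```

View pics/p5.png

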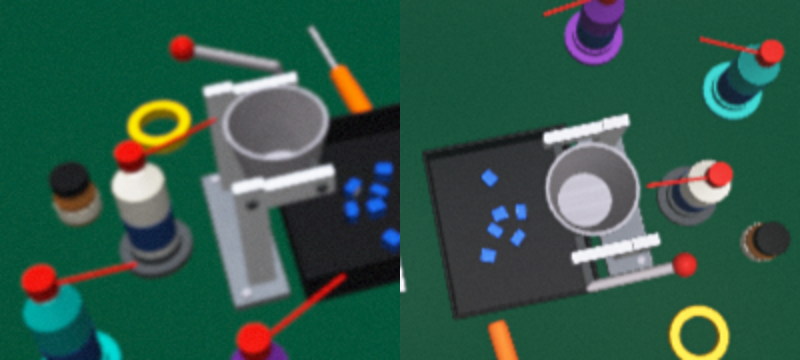

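The tray holds six relays, at crop (489,177), (500,214), (520,211), (495,230), (517,237) and (488,255). The pot is empty and upright with the knob at (684,264), the cap is up at (720,174) and the jar hasn't moved.

```bash
python3 -c "
from bench import ctrl
print(ctrl.close_job())"
```

```text
the job is handed in; nothing more can be done
None
```

The job is handed in: all six relays are in the tray, the pot is fully upright again, and the cap was pressed right down and sprang back; the jar hasn't moved, and the arm never went near the aluminium module.

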